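Wedge the rocking punch chest

ROBOT

A 6-joint arm with a two-finger parallel gripper is mounted at the origin on the work surface. World frame = base frame: x ahead of the robot, y to its left, z up, the work surface at z = 0. Lengths are in m, angles in rad, forces in N, time in s.
With the tool pointing down it reaches from about 0.425 to 0.95 m from the base axis. Payload 3.5 kg.
Tool frame: the origin (TCP) lies midway between the tips of the shut fingers; the grasp point (between the pads) lies 19 mm behind it; z points along the fingers, y is the line along which they close (so a half turn about z gives the same grasp; the last joint's range is limited). The gripper opens to 85 mm and grips with 20 to 120 N. Pads are 22 mm wide; open, the fingers measure 114 mm over their backs; the gripper's body (76 mm by 85 mm) begins 54 mm behind the grasp point. The pads swing forward as they close: fully open they stand 13 mm farther back than shut.
Start: joints at [1.179, 0.286, 1.577, -0, 1.279, -0.15], TCP at [0.162, 0.655, 0.231] pointing down, gripper open.
Joint ranges: [-2.77, 2.77], [-0.9, 2.22], [0.21, 2.48], [-1.53, 4.67], [0.24, 2.81], [-2.84, 2.84]. Speed limits (rad/s): [2.79, 2.79, 3.14, 3.14, 3.14, 3.14].

INTERFACE

Orientations are given as a unit quaternion [x, y, z, w].
In Python, from plant import ctrl, cams, order gives the robot as it stands.
- The arm moves only by the tool move_arm, never from a script. Its argument "plan" is one flat list of numbers, 7 for each row, row after row: the shift along the world's x, y, z in mm, then the turn, a rotation vector about the world's x, y, z in degrees, then the finger opening in mm, from 0 to 85.4. A call has 1 to 12 rows; each row shifts and turns the commanded pose from where the row before left it; what a row does not reach is not made up. A row lasts 1/10 s, in which the tool goes at most 50 mm and 8.59 degrees, less where a joint would pass 70% of its speed; a pose out of reach is approached as far as the arm can. A call is refused whole if a number of a shift passes 50 or a number of a turn 8.59, either way. A call with a gripper value outside its range is refused whole. The fingers move at their own pace and stop on an object; "newtons" is the grip in N (left out, the last holds). Time passes only in rows, so rows that do not move let the fingers close. It gives the time, the measured TCP pose, the force, the opening and the grip force at its end, in the units of the state.
- ctrl.get_state(): the state, without advancing time (a new reading comes with each control period).
- cams.read_camera(name): name is "scene" or "top" or "wrist"; returns a dict with "color" (400x640x3 uint8, red, green, blue), "fov_y" (degrees; the focal length in pixels is half the picture's height over the tangent of half this angle, whatever the lens; pixels are square), "cx", "cy" (the principal point, pixels), "k1" (the pictures are not rectified: a ray, as slopes to the right and down, at radius r is drawn at 1 + k1 r^2 times it, then the intrinsics apply), "origin" and "orientation" of the camera in the world; the wrist camera has in their place "T_tool_cam" (4x4, takes a point from camera to tool coordinates, whose origin is the TCP and whose axes are the flange's). Camera axes: x right, y up, looking along -z (the intrinsics and any distortion apply to the point x, -y, -z); pixel columns grow to the right and rows downward; lengths in m; the calibration is good to about 2 mm. A picture is of the moment at which its call begins: read the wrist's pose just before it. There is no depth.
- order.sign_off(): hands the job in; it is judged then, once.
The state is a dict: "time": time; "qpos": joint angles; "dq": joint speeds; "joint_efforts": joint torques, N m; "eef_pos": TCP position; "tcp_rot": TCP orientation; "contact_force": force on the tool from outside, world axes, zero at the start; "wrist_torque": the same for the moment, N m; "opening": opening from 0.0 (shut) to 1.0 (fully open); "finger_force": force on a finger pad.
Only numpy, scipy, OpenCV 4.12 (cv2) and the standard library are available. Lean on these libraries where they do the work, as an engineer would, in place of code of your own. Each camera call takes 0.05 s, during which the arm holds its last target. There are 200 camera calls.

TASK

The little wooden chest rocks because the foot under its brass corner plate is too short. Without gripping or lifting anything, push the green wedge, thin edge first, along the bench squarely under that foot just until it is snug, not so far that it jacks the chest up or shoves it along. Then test with a fingertip: press down on the brass plate (about 10 N); if the corner still dips, push the wedge further and test again, and finish while still pressing the plate down with the corner standing steady and level on the wedge, leaving the other things on the bench alone.

Things in the scene. Friction and masses are not known exactly. Their poses are not given: they have to be found in the camera images.
- chest: dark wooden chest 200 (x) x 260 (y) x 90 mm high, two drawer fronts on its -x side, about 3.5 kg, standing level on three domed feet 24 mm across. Origin: bench level, centre of its footprint; x points from the drawer fronts to the back, y left, z up. The wooden body begins 25 mm above the bench. Friction holds it against 15 N or more sideways.
- brass_corner: brass plate 56 x 56 x 4 mm, fixed flat on top of the chest at its front left corner (centre at (-72, +102) mm of the chest), nearly over the short foot. Origin: centre of its underside, 90 mm above the bench; axes as the chest's.
- corner_top (a point): centre of the brass plate's upper face: the place to press. 93.3 mm above the bench while the chest stands level (the feet give 0.6 mm). Unwedged, a downward push of 2 to 7 N here rocks the corner down until the short foot meets the bench; let go, it rocks back level.
- under_foot (a point): point of the chest at bench level straight below the middle of the short foot, at (-85, +115) mm of the chest, 15 mm inside its front and left faces. The foot is domed, 24 mm across, does not move in the chest, and hangs 4 to 9 mm above the bench: how much is unknown and differs each time; this point does not tell it.
- wedge: loose green wooden wedge, 110 mm long (x), 48 mm wide (y), 80 g, lying on the bench before the chest; its thickness falls evenly from 24 mm at the upright back face (x = -55) to 2 mm at the thin edge (x = +55). Origin: centre of its underside. It slides with about 0.5 N; where it meets the foot the resistance rises steeply to 10 N and more. Once snug, friction keeps it there.
- thin_edge (a point): middle of the wedge's thin edge, on its underside (bench level).
- doming_block: loose steel block, 50 mm cube, 0.4 kg, standing on the chest's top, back right of its middle; leave it there. Origin: centre of its underside.
- hammer: hammer 240 mm long lying to the right of the work, leave alone. Origin under its middle.
- jar: small closed jar, 50 mm across, 70 mm high, standing to the left of the wedge, leave alone. Origin: centre of its underside.
- mandrel: upright tapered steel ring mandrel on a 60 mm round foot, 172 mm high, to the left of the chest, leave alone. Origin: centre of its underside.
- spirit_bottle: brown bottle with blue cap and brass spout, 66 mm across, 215 mm high, to the left of the chest, leave alone. Origin: centre of its underside.
- pot: open copper bowl 90 mm across, 50 mm high, to the right, leave alone. Origin: centre of its underside.
Things that resemble listed ones, but are neither listed nor needed, are in the scene too. There is more than one size of the wedge; the one meant has the size given above.

How it is judged:
By the outcome, as a careful person would: the job done as asked, in the order asked, and still so for the second after the job is handed in, while the arm keeps its last pose, push and grip.
It also fails if it takes over 64 s, if anything falls off the work surface, if the arm or the gripper's body presses on something with over 40 N, if the wrist force passes 120 N, or if a joint passes its speed limit or range.

## Working session

There is one attempt and no reset: what is moved stays moved. The work goes in short steps, Python scripts to look and compute and a tool call to move; the robot and the scene stay as the last step left them, time stands still between calls to the robot, and variables do not carry over. Pictures are saved under pics/ and viewed, at most 10 in all, crops included, and the job is handed in when it is done.

Besides the shell and the picture viewer there is one more tool, called as a command line: name --argument value ..., lists and objects as JSON in quotes. move_arm: Moves the arm, as the interface text tells. Its arguments: {"type":"object","properties":{"plan":{"type":"array","items":{"type":"number"}},"newtons":{"type":"number"}},"required":["plan"]}

```bash
mkdir -p pics
cat > h.py <<'E'
import numpy as np, cv2
from scipy.spatial.transform import Rotation as R
from plant import ctrl, cams, order
def grab(name):
    s=ctrl.get_state(); c=cams.read_camera(name)
    if name=="wrist":
        T=np.eye(4); T[:3,:3]=R.from_quat(s["tcp_rot"]).as_matrix(); T[:3,3]=s["eef_pos"]
        T=T@np.array(c["T_tool_cam"]); c["o"]=T[:3,3]; c["R"]=T[:3,:3]
    else:
        c["o"]=np.array(c["origin"]); q=np.array(c["orientation"])
        c["R"]=R.from_quat(q).as_matrix() if q.size==4 else q.reshape(3,3)
    f=200/np.tan(np.radians(c["fov_y"])/2)
    c["K"]=np.array([[f,0,c["cx"]],[0,f,c["cy"]],[0,0,1.]]); c["D"]=np.array([c["k1"],0,0,0,0.])
    np.savez("pics/_%s.npz"%name,o=c["o"],R=c["R"],K=c["K"],D=c["D"],color=c["color"]); return c
def load(name): return dict(np.load("pics/_%s.npz"%name))
F=np.diag([1,-1,-1.])
def plane(c,uv,z):
    # k1 convention: forward distort => undistortPoints
    p=cv2.undistortPoints(np.array(uv,float).reshape(-1,1,2),c["K"],c["D"]).reshape(-1,2)
    d=np.c_[p,np.ones(len(p))]@F@c["R"].T
    z=np.broadcast_to(z,len(p)); return c["o"]+d*((z-c["o"][2])/d[:,2])[:,None]
def proj(c,P):
    q=(np.array(P,float).reshape(-1,3)-c["o"])@c["R"]@F
    return cv2.projectPoints(q,np.zeros(3),np.zeros(3),c["K"],c["D"])[0].reshape(-1,2)
def save(c,fn,box=None,s=1):
    im=c["color"][...,::-1]
    if box: im=im[box[1]:box[3],box[0]:box[2]]
    cv2.imwrite(fn,cv2.resize(im,None,fx=s,fy=s,interpolation=cv2.INTER_CUBIC))
E
python3 - <<'E'
from h import *
for n in("top","scene"):
    c=grab(n); save(c,f"pics/{n}1.png"); print(n,c["o"],c["R"].round(2).tolist(),c["k1"],c["fov_y"])
print(ctrl.get_state())
E
```

```text
top [ 0.30222213 -0.05859696  1.42623445] [[-0.0, 0.98, -0.19], [-1.0, -0.0, -0.0], [-0.01, 0.19, 0.98]] -0.093105114900277 52.62831333638134
scene [0.97110786 0.19760297 0.86257059] [[-0.49, -0.76, 0.44], [0.87, -0.41, 0.26], [-0.01, 0.51, 0.86]] -0.04315050439894045 57.91680382671929
{'time': 0.1, 'qpos': array([ 1.17898856e+00,  2.87100245e-01,  1.57803659e+00, -3.10344380e-05,
        1.27857402e+00, -1.49991959e-01]), 'dq': array([-0.0002209 , -0.00138018, -0.00305496, -0.0005191 ,  0.00562792,
        0.00066268]), 'joint_efforts': array([ 6.02256332e-04, -4.07298911e+01, -2.93698418e+01, -1.57244804e-04,
        3.45679378e-03, -1.21729980e-05]), 'eef_pos': array([0.16138476, 0.65481531, 0.23006679]), 'tcp_rot': array([ 1.20609014e-01,  9.92699523e-01, -1.02445095e-03, -2.69100974e-04]), 'contact_force': array([-0.37909586, -0.15962273,  0.0880178 ]), 'wrist_torque': array([ 0.02867246, -0.05174221, -0.00084352]), 'finger_force': 0.0, 'opening': 0.9973908261539955}
```

View pics/top1.png

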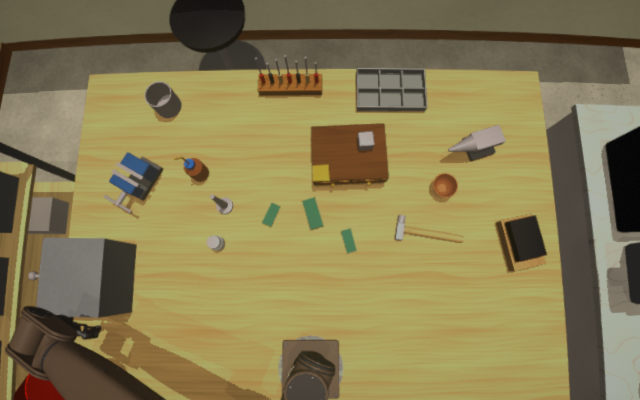

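View pics/scene1.png

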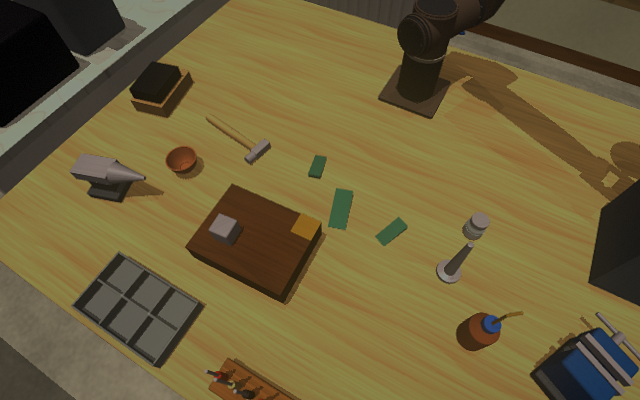

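Three green wedges are visible in the top view: (313,213) is the largest, and (271,214) and (349,240) are smaller. The brass plate is at (321,174). Next is a close crop to measure them.

Run:
```python
from h import *
c=load("top"); save(c,"pics/top_crop.png",(260,120,400,255),4.4)
s=load("scene"); 
for n,d in(("top",c),("scene",s)):
    hsv=cv2.cvtColor(d["color"],cv2.COLOR_RGB2HSV)
    for nm,lo,hi in(("green",(60,80,30),(95,255,255)),):
        m=cv2.inRange(hsv,lo,hi); k,l,st,ce=cv2.connectedComponentsWithStats(m)
        for i in range(1,k):
            if st[i,4]<60: continue
            pts=cv2.findContours((l==i).astype('uint8'),0,1)[0][0]
            b=cv2.boxPoints(cv2.minAreaRect(pts)); print(n,ce[i].round(1),st[i,4],b.round(1).tolist()); P=plane(d,b,0.006)
            print((P[:,:2]*1000).round().tolist(),[round(1000*np.linalg.norm(P[j]-P[(j+1)%4])) for j in range(4)])
```

```text
top [312.3 213. ] 315 [[302.79998779296875, 201.10000610351562], [313.6000061035156, 197.89999389648438], [321.6000061035156, 224.8000030517578], [310.8999938964844, 228.0]]
[[573.0, 27.0], [584.0, -11.0], [487.0, -40.0], [476.0, -2.0]] [40, 101, 40, 101]
top [270.7 214.4] 162 [[262.6000061035156, 221.8000030517578], [271.79998779296875, 203.39999389648438], [279.0, 207.0], [269.79998779296875, 225.39999389648438]]
[[499.0, 170.0], [565.0, 139.0], [552.0, 112.0], [486.0, 144.0]] [73, 29, 73, 29]
top [348.3 240.2] 171 [[341.5, 231.10000610351562], [349.5, 229.10000610351562], [354.6000061035156, 249.60000610351562], [346.6000061035156, 251.60000610351562]]
[[465.0, -110.0], [472.0, -138.0], [399.0, -155.0], [393.0, -127.0]] [29, 74, 29, 74]
scene [339.7 209.4] 593 [[327.8999938964844, 225.5], [335.8999938964844, 188.0], [352.29998779296875, 191.5], [344.29998779296875, 229.10000610351562]]
[[592.0, -12.0], [477.0, -49.0], [466.0, -3.0], [580.0, 31.0]] [120, 47, 120, 44]
```

View pics/top_crop.png

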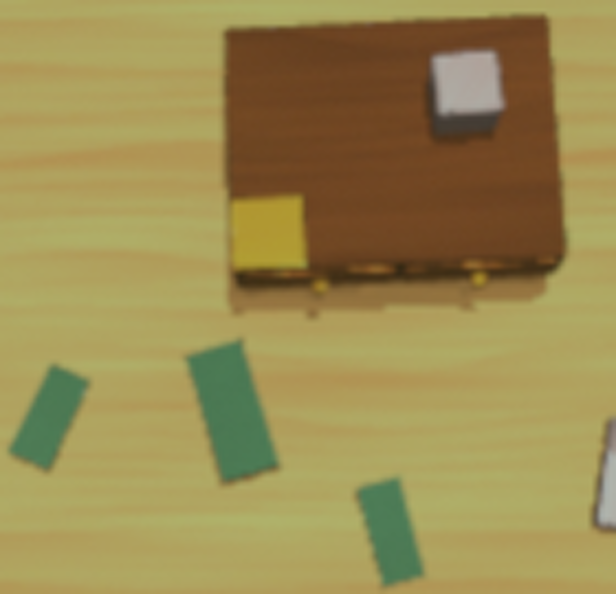

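The wanted wedge is the large one at (313,213), measuring about 110x48 mm. The others are about 73x29 mm. Next I get the camera offset and the chest pose.

Run:
```python
from h import *
c=load("top")
def cr(l): return np.array(l)/4.4+[260,120]
print("brass",(plane(c,cr([(231,199),(303,196),(306,268),(235,268)]),.0935)*1000).round().tolist())
print("chest top",(plane(c,cr([(225,31),(547,16),(563,250),(235,270)]),.09)*1000).round().tolist())
w=grab("wrist"); print(np.array(w["T_tool_cam"]).round(3).tolist(),w["fov_y"],w["k1"],w["cx"],w["cy"])
```

```text
brass [[681.0, -10.0, 93.0], [683.0, -66.0, 93.0], [626.0, -68.0, 93.0], [626.0, -13.0, 93.0]]
chest top [[821.0, -5.0, 90.0], [832.0, -261.0, 90.0], [640.0, -267.0, 90.0], [625.0, -13.0, 90.0]]
[[0.001, 0.945, 0.326, 0.084], [1.0, -0.0, -0.001, -0.001], [-0.001, 0.326, -0.945, -0.143], [0.0, 0.0, 0.0, 1.0]] 66.74508571701361 -0.050150391050956596 317.3185767010869 194.17855189230937
```

move_arm --plan '[0,0,40,0,0,0,40,15,-30,30,0,0,2,20,20,-42,15,0,0,2,20,20,-44,10,0,0,2,20,20,-44,0,0,0,2,20,20,-44,0,0,0,2,20,20,-44,0,0,0,2,20,20,-44,0,0,0,2,20,20,-44,0,0,0,0,20,20,-44,0,0,0,0,20,20,-44,0,0,0,0,20,20,-44,0,0,0,0,20]'

```text
time: 1.35
eef_pos: [0.3767, 0.1855, 0.3262]
tcp_rot: [-0.001, 1.0, 0.0, 0.0]
contact_force: [0.4, 0.6, 0.3]
opening: 0.233
finger_force: 0.0
```

move_arm --plan '[20,-44,-10,0,0,0,20,20,-44,-10,0,0,0,20,20,-44,-15,0,0,0,20,20,-44,-20,0,0,0,20,20,-24,-20,0,0,0,20,23,0,-1,0,0,0,20,0,0,0,0,0,0,20,0,0,0,0,0,0,20]'

```text
time: 2.15
eef_pos: [0.4982, -0.0101, 0.2511]
tcp_rot: [-0.001, 1.0, 0.0, -0.001]
contact_force: [-0.2, 0.3, 0.1]
opening: 0.232
finger_force: 0.0
```

Run:
```python
from h import *
w=grab("wrist"); s=ctrl.get_state(); print(s["eef_pos"],s["tcp_rot"],s["time"],s["opening"]); save(w,"pics/w1.png",None,1.25)
```

```text
[ 0.4979649  -0.00981344  0.25142334] [-1.57431134e-03  9.99998713e-01  5.27421793e-05 -3.02976800e-04] 2.2 0.23636946463479921
```

View pics/w1.png

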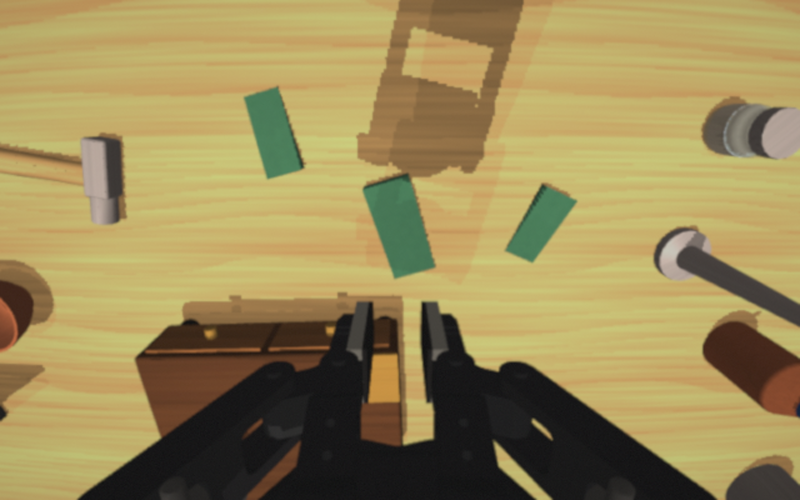

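The picture shows the wedge's dark upright back face at (387,181), facing the robot. The thin edge at (416,272) points at the chest, and the brass plate is at (384,378).

```bash
cat >> h.py <<'E'
from scipy.optimize import least_squares
TOPF=np.array([[-55,24,24],[-55,-24,24],[55,-24,2],[55,24,2]])/1000.
def wedge(c,guess,box=None):
    hsv=cv2.cvtColor(c["color"],cv2.COLOR_RGB2HSV); m=cv2.inRange(hsv,(60,80,30),(95,255,255))
    k,l,st,ce=cv2.connectedComponentsWithStats(m)
    def W(p):
        a=p[2]; Q=TOPF.copy(); Q[:,:2]=TOPF[:,:2]@np.array([[np.cos(a),np.sin(a)],[-np.sin(a),np.cos(a)]])+p[:2]; return Q
    i=min(range(1,k),key=lambda i:1e9 if st[i,4]<150 else np.linalg.norm(ce[i]-proj(c,W(guess)).mean(0)))
    q=cv2.minAreaRect(cv2.findContours((l==i).astype('uint8'),0,1)[0][0])
    pts=cv2.findContours((l==i).astype('uint8'),0,1)[0][0].reshape(-1,2).astype(np.float32)
    def f(p):
        poly=proj(c,W(p)).astype(np.float32).reshape(-1,1,2)
        return [cv2.pointPolygonTest(poly,(float(u),float(v)),True)-0.5 for u,v in pts]
    r=least_squares(f,guess,x_scale=[.01,.01,.1],loss="soft_l1",diff_step=1e-3); e=r.x
    print("wedge",(e[:2]*1000).round(1),"yaw",np.degrees(e[2]).round(1),"cost/pt",round(r.cost/len(pts),2),"thin",((e[:2]+.055*np.array([np.cos(e[2]),np.sin(e[2])]))*1000).round(1)); return e
E
python3 - <<'E'
from h import *
wedge(load("wrist"),[.53,-.007,.29]); wedge(load("top"),[.53,-.007,.29]); wedge(load("scene"),[.53,-.007,.29])
w=load("wrist")
print((plane(w,np.array([(369,356),(398,355),(398,402),(371,402)])/1.25,.0935)*1000).round())
print("right front top",(plane(w,np.array([(136,357),(398,348)])/1.25,.09)*1000).round())
E
```

```text
wedge [530.4  -7.1] yaw 16.5 cost/pt 0.36 thin [583.1   8.5]
wedge [529.8  -6.7] yaw 16.7 cost/pt 0.46 thin [582.5   9.1]
wedge [532.8  -6.6] yaw 16.5 cost/pt 0.19 thin [585.5   9. ]
[[630. -36.  94.]
 [629.  -9.  94.]
 [684.  -9.  94.]
 [684. -36.  94.]]
right front top [[ 638. -265.   90.]
 [ 623.   -9.   90.]]
```

Wedge: (531,-7), yaw 16.5°. Chest yaw: about 3°. Foot: about (642,-25). I'll nudge the wedge's left side sideways to turn it and shift it.

move_arm --plan '[6,28,0,0,0,0,0,6,27,-30,0,0,0,0,0,0,-48,0,0,0,0,0,0,-48,0,0,0,0,0,0,-48,0,0,0,0,0,0,-40,0,0,0,0,0,0,-25,0,0,0,0,0,0,-6,0,0,0,0,0,0,0,0,0,0,0]'

```text
time: 3.1
eef_pos: [0.5099, 0.0453, 0.0065]
tcp_rot: [-0.002, 1.0, 0.0, -0.0]
contact_force: [-0.5, -0.3, -0.8]
opening: -0.001
finger_force: 0.0
```

move_arm --plan '[0,-8,0,0,0,0,0,0,-5,0,0,0,0,0,0,-4,0,0,0,0,0,0,-4,0,0,0,0,0,0,-4,0,0,0,0,0,0,-4,0,0,0,0,0,0,-3,0,0,0,0,0,0,-3,0,0,0,0,0,0,0,0,0,0,0,0]'

```text
time: 4.0
eef_pos: [0.5113, 0.0097, 0.0073]
tcp_rot: [-0.001, 1.0, 0.0, 0.001]
contact_force: [-0.2, 3.4, 5.8]
opening: 0.001
finger_force: 3.2
```

Run:
```python
from h import *
s=ctrl.get_state(); print(s["eef_pos"],s["contact_force"],s["time"])
wedge(grab("top"),[.53,-.025,.1]); wedge(grab("scene"),[.53,-.025,.1])
```

```text
[0.51132095 0.00974322 0.00726301] [-0.20830027  3.38630649  5.75979295] 4.0
wedge [ 453.6 -148.3] yaw -28.2 cost/pt 1.56 thin [ 502.1 -174.3]
wedge [531.6 -21. ] yaw 17.8 cost/pt 0.75 thin [584.   -4.2]
```

Run:
```python
from h import *
w=load("scene"); save(w,"pics/s2.png",(260,140,420,260),4)
c=grab("wrist"); wedge(c,[.53,-.02,.25])
save(c,"pics/w2.png",None,1)
```

```text
wedge [527.9 -20.8] yaw 20.2 cost/pt 7.34 thin [579.5  -1.9]
```

View pics/s2.png

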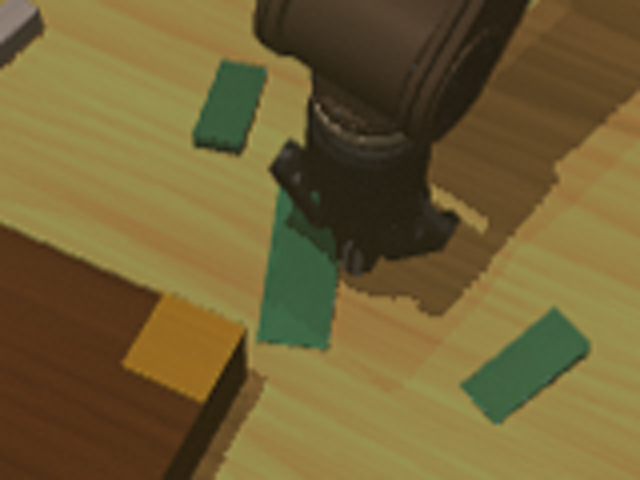

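The scene picture shows the wedge translated to about (531,-21), still at a yaw of about 17°. Next I push nearer the thin end so that it turns.

move_arm --plan '[0,8,0,0,0,0,0,0,10,0,0,0,0,0,11,0,-2,0,0,0,0,11,0,-1,0,0,0,0,0,-8,0,0,0,0,0,0,-5,0,0,0,0,0,0,-4,0,0,0,0,0,0,-4,0,0,0,0,0,0,-3,0,0,0,0,0,0,-3,0,0,0,0,0,0,0,0,0,0,0,0]'

```text
time: 5.25
eef_pos: [0.5323, 0.0004, 0.0034]
tcp_rot: [-0.001, 1.0, -0.0, -0.0]
contact_force: [0.4, 0.0, 0.8]
opening: 0.001
finger_force: 0.2
```

move_arm --plan '[0,15,0,0,0,0,0,0,15,20,0,0,0,0,-10,0,50,0,0,0,0,-20,-20,50,0,0,0,20,-20,-20,50,0,0,0,20,-10,0,50,0,0,0,20,0,0,25,0,0,0,20,0,0,0,0,0,0,20,0,0,0,0,0,0,20]'

```text
time: 6.15
eef_pos: [0.4778, -0.0033, 0.2334]
tcp_rot: [-0.002, 1.0, -0.0, 0.0]
contact_force: [-0.4, -0.3, -0.1]
opening: 0.232
finger_force: 0.0
```

Run:
```python
from h import *
s=ctrl.get_state(); print(s["eef_pos"],s["contact_force"],s["time"])
for n in("wrist","scene"): wedge(grab(n),[.53,-.025,.1])
```

```text
[ 0.47784641 -0.00329148  0.23340092] [-0.35609563 -0.26297862 -0.0635406 ] 6.15
wedge [527.6 -39.1] yaw 16.9 cost/pt 0.12 thin [580.2 -23.1]
wedge [531.6 -39.3] yaw 17.8 cost/pt 0.99 thin [584.  -22.4]
```

move_arm --plan '[11,-33,-10,0,0,0,0,11,-33,-30,0,0,0,0,11,-33,-35,0,0,0,0,0,0,-48,0,0,0,0,0,0,-48,0,0,0,0,0,0,-36,0,0,0,0,0,0,-20,0,0,0,0,0,0,0,0,0,0,0]'

```text
time: 7.05
eef_pos: [0.5085, -0.1018, 0.0024]
tcp_rot: [-0.001, 1.0, 0.002, -0.004]
contact_force: [-0.1, 0.3, 0.4]
opening: -0.004
finger_force: 0.0
```

move_arm --plan '[0,10,0,0,0,0,0,0,7,0,0,0,0,0,0,4,0,0,0,0,0,0,4,0,0,0,0,0,0,4,0,0,0,0,0,0,4,0,0,0,0,0,0,3,0,0,0,0,0,0,0,0,0,0,0,0]'

```text
time: 7.85
eef_pos: [0.5111, -0.0666, 0.0066]
tcp_rot: [-0.001, 1.0, 0.0, 0.0]
contact_force: [-1.2, -0.1, -0.4]
opening: 0.001
finger_force: 0.0
```

move_arm --plan '[0,-15,0,0,0,0,0,-5,-15,20,0,0,0,0,-10,10,50,0,0,0,0,-10,20,50,0,0,0,20,-10,30,50,0,0,0,20,-10,20,50,0,0,0,20,0,0,5,0,0,0,20,0,0,0,0,0,0,20,0,0,0,0,0,0,20]'

```text
time: 8.75
eef_pos: [0.4691, -0.0262, 0.2117]
tcp_rot: [-0.001, 1.0, 0.0, -0.001]
contact_force: [0.4, -0.5, 0.1]
opening: 0.231
finger_force: 0.0
```

Run:
```python
from h import *
s=ctrl.get_state(); print(s["eef_pos"],s["contact_force"],s["time"])
for n in("wrist","scene"): wedge(grab(n),[.53,-.035,.1])
```

```text
[ 0.46911751 -0.02615051  0.21171619] [ 0.3565937  -0.51049635  0.06391396] 8.75
wedge [529.4 -24.6] yaw 11.1 cost/pt 0.54 thin [583.4 -13.9]
wedge [535.5 -23. ] yaw 8.1 cost/pt 1.63 thin [590.  -15.3]
```

move_arm --plan '[-11,-4,-40,0,0,1.5,20,-10,-4,-48,0,0,1.5,20,0,0,-48,0,0,0,20,0,0,-40,0,0,0,20,0,0,-22,0,0,0,20,0,0,-8,0,0,0,20,0,0,0,0,0,0,20]'

```text
time: 9.55
eef_pos: [0.4471, -0.0334, 0.0052]
tcp_rot: [-0.027, 1.0, 0.001, -0.002]
contact_force: [-0.7, -0.4, -0.0]
opening: 0.232
finger_force: 0.0
```

move_arm --plan '[8,0,0,0,0,0,20,6,0,0,0,0,0,20,5,0,0,0,0,0,20,5,0,0,0,0,0,20,5,0,0,0,0,0,20,5,0,0,0,0,0,20,5,0,0,0,0,0,20,5,0,0,0,0,0,20,5,0,0,0,0,0,20,5,0,0,0,0,0,20,3,0,0,0,0,0,20,0,0,0,0,0,0,20]'

```text
time: 10.75
eef_pos: [0.5065, -0.0336, 0.0072]
tcp_rot: [-0.027, 1.0, -0.0, 0.001]
contact_force: [-0.3, 0.1, -0.1]
opening: 0.233
finger_force: 0.0
```

Run:
```python
from h import *
s=ctrl.get_state(); print(s["eef_pos"],s["contact_force"],s["time"])
for n in("wrist","scene"): c=grab(n);wedge(c,[.56,-.032,.06])
save(c,"pics/s3.png",(240,120,440,270),4)
```

```text
[ 0.50645306 -0.03361229  0.00722751] [-0.28898655  0.06467608 -0.05918723] 10.75
wedge [562.5 -37.2] yaw 13.9 cost/pt 12.15 thin [615.9 -24. ]
wedge [551.5 -31.7] yaw 2.7 cost/pt 1.16 thin [606.4 -29.1]
```

View pics/s3.png

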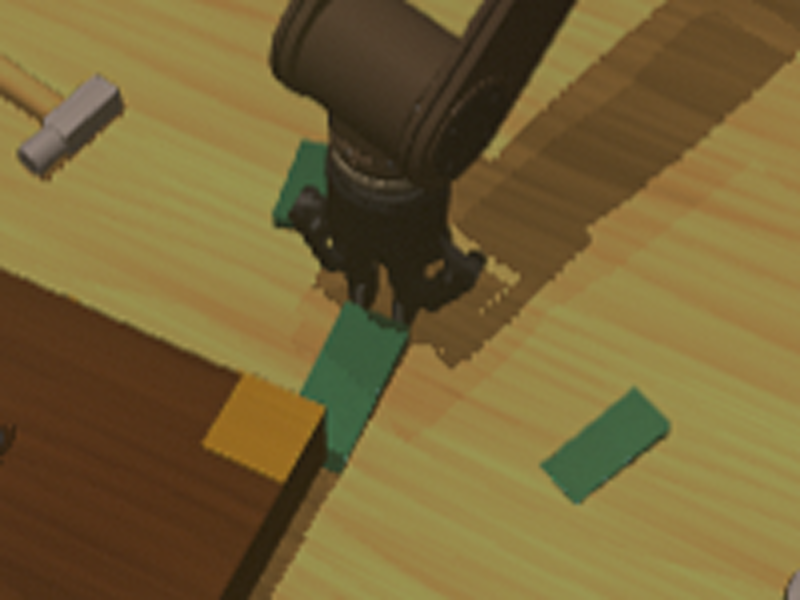

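The scene view shows the wedge now roughly square to the chest, with its left side at (390,375) and its thin end hidden by the chest at (335,462). I back off for a clean wrist view.

move_arm --plan '[-15,0,0,0,0,0,20,-10,0,25,0,0,0,20,0,0,50,0,0,0,20,0,0,50,0,0,0,20,0,0,50,0,0,0,20,0,0,25,0,0,0,20,0,0,0,0,0,0,20,0,0,0,0,0,0,20]'

```text
time: 11.65
eef_pos: [0.4806, -0.0335, 0.2072]
tcp_rot: [-0.027, 1.0, -0.0, 0.0]
contact_force: [-0.2, 0.5, -1.0]
opening: 0.234
finger_force: 0.0
```

Run:
```python
from h import *
s=ctrl.get_state(); print(s["eef_pos"],s["contact_force"],s["time"])
for n in("top","wrist"): c=grab(n);e=wedge(c,[.57,-.032,.06])
a=e[2];B=np.array([[np.cos(a),-np.sin(a)],[np.sin(a),np.cos(a)]])
for p in proj(c,np.c_[TOPF[:,:2]@B.T+e[:2],TOPF[:,2]]): cv2.circle(c["color"],tuple(int(v) for v in p.round()),1,(255,0,0),-1)
print(proj(c,[.642,-.025,0]),proj(c,[.625,-.011,.09]))
save(c,"pics/w3.png",(200,60,440,240),3.3)
```

```text
[ 0.48057512 -0.0334682   0.20718473] [-0.17356627  0.52659215 -1.01856344] 11.65
wedge [ 449.1 -118.8] yaw 38.0 cost/pt 1.61 thin [492.5 -85. ]
wedge [567.5 -31. ] yaw 2.8 cost/pt 0.49 thin [622.4 -28.3]
[[317.35511665 282.54367996]] [[331.51119635 320.09879939]]
```

View pics/w3.png

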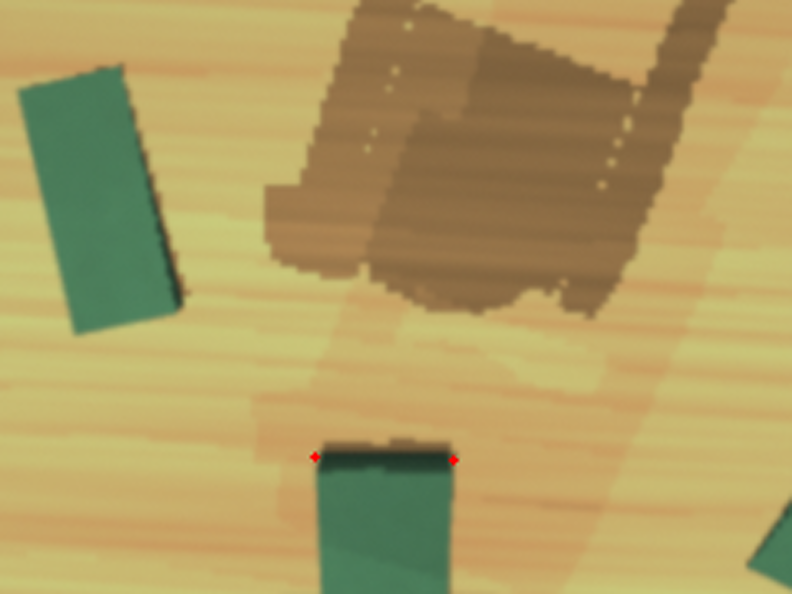

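move_arm --plan '[0,0,-50,0,0,0,20,4,0,-50,0,0,0,20,0,1,-50,0,0,0,20,0,0,-35,0,0,0,20,0,0,-16,0,0,0,20,10,1,0,0,0,0,20,6,0,0,0,0,0,20,6,0.5,0,0,0,0,20,5,0.5,0,0,0,0,20,5,0.5,0,0,0,0,20,5,0.5,0,0,0,0,20,0,0,0,0,0,0,20]'

```text
time: 12.95
eef_pos: [0.5226, -0.0295, 0.0067]
tcp_rot: [-0.028, 1.0, -0.0, 0.001]
contact_force: [-0.8, -0.5, 0.4]
opening: 0.236
finger_force: 0.0
```

move_arm --plan '[3,0.2,0,0,0,0,20,3,0.2,0,0,0,0,20,2,0.2,0,0,0,0,20,0,0,0,0,0,0,20]'

```text
time: 13.35
eef_pos: [0.5301, -0.0289, 0.0064]
tcp_rot: [-0.027, 1.0, -0.0, 0.0]
contact_force: [-0.3, -0.6, -0.3]
opening: 0.233
finger_force: 0.0
```

move_arm --plan '[2,0.1,0,0,0,0,20,2,0.1,0,0,0,0,20,0,0,0,0,0,0,20]'

```text
time: 13.65
eef_pos: [0.5341, -0.0287, 0.0064]
tcp_rot: [-0.027, 1.0, -0.0, 0.0]
contact_force: [0.1, 0.5, 0.4]
opening: 0.236
finger_force: 0.0
```

move_arm --plan '[2,0.1,0,0,0,0,20,1,0.1,0,0,0,0,20,0,0,0,0,0,0,20]'

```text
time: 13.95
eef_pos: [0.5367, -0.0285, 0.0063]
tcp_rot: [-0.027, 1.0, 0.0, -0.0]
contact_force: [-1.9, 0.7, 0.5]
opening: 0.235
finger_force: 0.4
```

move_arm --plan '[2,0.1,0,0,0,0,20,1,0.1,0,0,0,0,20,0,0,0,0,0,0,20]'

```text
time: 14.25
eef_pos: [0.5378, -0.0283, 0.0061]
tcp_rot: [-0.028, 1.0, 0.0, -0.003]
contact_force: [-6.7, -0.1, 6.3]
opening: 0.234
finger_force: 3.5
```

move_arm --plan '[-5,0,0,0,0,0,20,-10,0,0,0,0,0,20,0,0,40,0,0,0,0,0,0,50,0,0,0,0,0,0,30,0,0,0,0,30,-2,0,0,0,0,0,40,-3,0,0,0,0,0,40,-3,0,0,0,0,0,18,-1,0,0,0,0,0,0,0,-15,0,0,0,0,0,0,-10,0,0,0,0,0,0,0,0,0,0,0]'

```text
time: 15.45
eef_pos: [0.6491, -0.0366, 0.0974]
tcp_rot: [-0.027, 1.0, 0.001, -0.004]
contact_force: [-1.2, 0.3, -0.1]
opening: -0.003
finger_force: 0.0
```

Run:
```python
from h import *
s=ctrl.get_state(); print(s["eef_pos"],s["contact_force"],s["time"])
c=grab("scene"); save(c,"pics/s4.png",(250,140,410,280),4)
```

```text
[ 0.64913385 -0.03659934  0.09736084] [-1.15381895  0.30076689 -0.08600207] 15.45
```

View pics/s4.png

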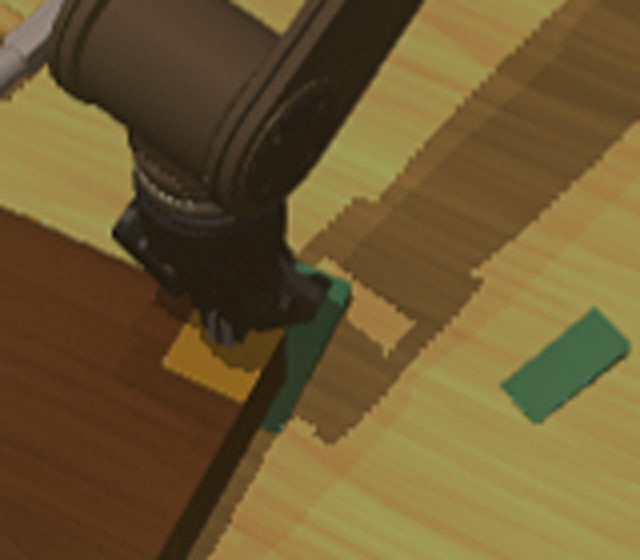

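The scene view shows the fingertip over the middle of the plate at (225,330). The wedge is under the corner and sticks out a little to the left, as it should. Now the press.

move_arm --plan '[4,-1,-2,0,0,0,0,0,0,-1,0,0,0,0,0,0,-1,0,0,0,0,0,0,0,0,0,0,0]'

```text
time: 15.9
eef_pos: [0.6567, -0.0383, 0.0976]
tcp_rot: [-0.027, 1.0, -0.0, 0.0]
contact_force: [-0.3, -0.2, 0.1]
opening: -0.002
finger_force: 0.0
```

move_arm --plan '[0,0,-1,0,0,0,0,0,0,0,0,0,0,0]'

```text
time: 16.1
eef_pos: [0.6567, -0.0383, 0.0963]
tcp_rot: [-0.027, 1.0, -0.0, -0.0]
contact_force: [-0.6, -0.6, -0.1]
opening: 0.003
finger_force: 0.0
```

move_arm --plan '[0,0,-1,0,0,0,0,0,0,0,0,0,0,0]'

```text
time: 16.3
eef_pos: [0.6566, -0.0383, 0.0951]
tcp_rot: [-0.027, 1.0, 0.0, -0.0]
contact_force: [0.5, -0.2, 0.6]
opening: 0.002
finger_force: 0.0
```

move_arm --plan '[0,0,-1,0,0,0,0,0,0,0,0,0,0,0]'

```text
time: 16.5
eef_pos: [0.6566, -0.0383, 0.0941]
tcp_rot: [-0.027, 1.0, 0.0, -0.0]
contact_force: [-0.6, -0.3, -0.5]
opening: -0.001
finger_force: 0.0
```

move_arm --plan '[0,0,-1,0,0,0,0,0,0,0,0,0,0,0]'

```text
time: 16.7
eef_pos: [0.6568, -0.0383, 0.0935]
tcp_rot: [-0.027, 1.0, -0.0, 0.0]
contact_force: [0.5, 0.2, 0.4]
opening: -0.001
finger_force: 0.4
```

move_arm --plan '[0,0,-1,0,0,0,0,0,0,0,0,0,0,0]'

```text
time: 16.9
eef_pos: [0.6568, -0.0383, 0.0934]
tcp_rot: [-0.028, 1.0, -0.0, -0.0]
contact_force: [-2.9, -1.0, 5.1]
opening: -0.001
finger_force: 2.4
```

move_arm --plan '[0,0,-1,0,0,0,0,0,0,0,0,0,0,0]'

```text
time: 17.1
eef_pos: [0.6568, -0.0383, 0.0933]
tcp_rot: [-0.028, 1.0, -0.0, -0.0]
contact_force: [-5.0, 1.2, 8.5]
opening: 0.0
finger_force: 4.3
```

move_arm --plan '[-1,0,-0.6,0,0,0,0,0,0,0,0,0,0,0,0,0,0,0,0,0,0,0,0,0,0,0,0,0,0,0,0,0,0,0,0]'

```text
time: 17.6
eef_pos: [0.6568, -0.0383, 0.0933]
tcp_rot: [-0.027, 1.0, -0.0, 0.001]
contact_force: [-2.8, 0.5, 8.1]
opening: 0.0
finger_force: 4.3
```

Run:
```python
from h import *
for _ in range(4):
    c=grab("scene"); s=ctrl.get_state(); print(s["eef_pos"].round(5),s["contact_force"].round(1),s["time"])
save(c,"pics/s5.png",(250,140,410,280),4)
```

```text
[ 0.65681 -0.03829  0.09335] [-3.4  0.7  8.4] 17.65
[ 0.65679 -0.03832  0.09329] [-2.8  1.3  8. ] 17.7
[ 0.6568  -0.03829  0.09331] [-3.   0.7  7.7] 17.75
[ 0.65681 -0.0383   0.09333] [-3.4  1.4  7.5] 17.8
```

View pics/s5.png

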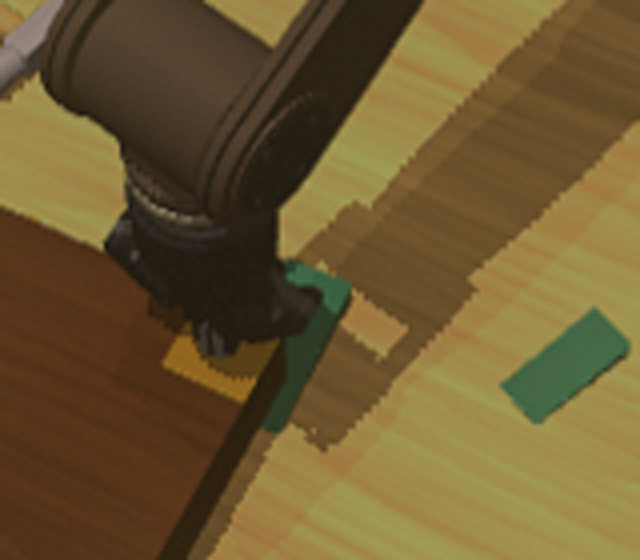

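The corner stays at 93.3 mm under 8 N. I add a little force to reach about 10 N and reduce the sideways load.

move_arm --plan '[-0.7,0,-0.8,0,0,0,0,0,0,0,0,0,0,0,0,0,0,0,0,0,0,0,0,0,0,0,0,0]'

```text
time: 18.2
eef_pos: [0.6568, -0.0383, 0.0933]
tcp_rot: [-0.027, 1.0, -0.0, 0.002]
contact_force: [-3.2, 0.3, 10.0]
opening: 0.002
finger_force: 5.0
```

```bash
python3 -c "
from plant import ctrl,order
s=ctrl.get_state();print(s['eef_pos'],s['contact_force']);print(order.sign_off())"
```

```text
[ 0.65677578 -0.03828336  0.09328367] [-3.22995536  0.31607607 10.02626359]
the job is handed in; nothing more can be done
None
```

The wedge is snug under the short foot (about 7 N of push), and I handed the job in at 18.2 s with the fingertip pressing the brass plate at 10 N; the corner held steady and level at 93.3 mm, so no second push was needed.

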